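# Sweep the good tablets into the counting tray's trough and shut its cover

## Task

Six reagent tablets lie on the deck of the blue counting tray. Sweep the four white ones over the deck's open edge into the trough, leaving the two discoloured brown ones on the deck, then push the trough's cover over until it lies fully shut. Sweep and push only: do not pick any tablet up, and the things standing round the tray stay where they are.

Things in the scene. Friction and masses are not known exactly. Their poses are not given: they have to be found in the camera images.
- tray: blue counting tray fixed on the bench, 186 x 262 x 44 mm; origin at the centre of its underside (bench height), z up; +y runs across the deck to the trough, x along the trough. Flat deck 34 mm above the origin, spanning x -88 to +88, y -125 to +75 mm; rims 10 mm higher bound it at both x ends and at y = -125
- trough_edge (a point): middle of the deck's open edge over the trough, on the deck's surface: tray frame (0, 75, 34) mm. Beyond it, from y = +75 to +127 mm, the sunk trough runs along the whole tray in x; its floor is 5 mm above the bench, so tablets pushed over the edge drop in. A short pouring spout stands out of the trough's -x end
- cover (a joint): light blue cover of the trough, a flap 170 mm long (tray x), 58 mm wide; hinge line along tray x at tray y = +131.5, z = 38.5 mm. 0 = shut, level over the trough, upper face 1 mm below the hinge line; 1.57 = upright; more = leaning outwards (stop at 2.0). Stiff hinge: it stays where it is left; about 1 N at the free edge swings it
- cover_edge (a point): middle of the free edge of the cover, 58.5 mm from the hinge line
- white_1: white tablet, domed disc, 24 mm across, 10 mm thick, 10 to 14 g; origin at its centre, which is 5 mm above the deck while it lies flat there; its own z is the disc's axis
- white_2: white tablet, domed disc, 24 mm across, 10 mm thick, 10 to 14 g; origin at its centre, which is 5 mm above the deck while it lies flat there; its own z is the disc's axis
- white_3: white tablet, domed disc, 24 mm across, 10 mm thick, 10 to 14 g; origin at its centre, which is 5 mm above the deck while it lies flat there; its own z is the disc's axis
- white_4: white tablet, domed disc, 24 mm across, 10 mm thick, 10 to 14 g; origin at its centre, which is 5 mm above the deck while it lies flat there; its own z is the disc's axis
- brown_1: discoloured brown tablet, domed disc, 24 mm across, 10 mm thick, 10 to 14 g; origin at its centre, which is 5 mm above the deck while it lies flat there; its own z is the disc's axis
- brown_2: discoloured brown tablet, domed disc, 24 mm across, 10 mm thick, 10 to 14 g; origin at its centre, which is 5 mm above the deck while it lies flat there; its own z is the disc's axis
- stock_bottle: white plastic bottle with an orange cap, 48 mm across, 96 mm tall, standing right of the tray; origin at the centre of its underside
- beaker: small glass beaker, 53 mm across, 68 mm tall, standing left of the tray; origin at the centre of its underside
- forceps: steel forceps lying flat left of the tray, 132 x 22 x 8 mm; origin at the centre of its underside
- vial: small brown vial with a blue cap, 21 mm across, 47 mm tall, standing behind the tray; origin at the centre of its underside
- timer: white bench timer with coloured buttons lying on the bench, 62 x 62 x 22 mm; origin at the centre of its underside

How it is judged:
By the outcome, as a careful person would: the job done as asked, in the order asked, and still so for the second after the job is handed in, with the robot touching nothing.
It also fails if it takes over 51 s, if anything falls off the work surface, if the arm or the gripper's body presses on something with over 40 N, if the wrist force passes 120 N, or if a joint passes its speed limit or range.

## Robot

A 6-joint arm with a two-finger parallel gripper is mounted at the origin on a cart in front of the work surface, level with it; the furniture and walls round the work are solid. World frame = base frame: x ahead of the robot, y to its left, z up, the work surface at z = 0. Lengths are in m, angles in rad, forces in N, time in s.
With the tool pointing down it reaches from about 0.325 to 0.9 m from the base axis. Payload 3.5 kg.
Tool frame: the origin (TCP) lies midway between the tips of the shut fingers; the grasp point (between the pads) lies 19 mm behind it (bot.grip_point_offset is the distance from the TCP to the grasp point, in m); z points along the fingers, y is the line along which they close (so a half turn about z gives the same grasp; the last joint's range is limited). The gripper opens to 85 mm and grips with 20 to 120 N. Pads are 22 mm wide; open, the fingers measure 114 mm over their backs; the gripper's body (76 mm by 85 mm) begins 54 mm behind the grasp point. The pads swing forward as they close: fully open they stand 13 mm farther back than shut.
Start: joints at [1.181, 0.276, -0.026, 1.268, 0, 1.467], TCP at [0.177, 0.599, 0.231] pointing down, gripper open.
Joint ranges: [-3.12, 3.12], [-0.85, 1.88], [-1.08, 1.24], [-1.95, 2.15], [-1.57, 1.53], [-3.14, 3.14]. Speed limits (rad/s): [2.57, 2.57, 3.14, 3.14, 3.14, 3.14].

## Interface

Orientations are given as [roll, pitch, yaw] about the fixed x, y, z axes, in that order (R = Rz(yaw) Ry(pitch) Rx(roll)).
In Python, from cell import bot gives the robot as it stands. The module is installed in compiled form; this text tells all that it offers.
- The arm moves only by the tool carry_out, never from a script. Its argument "rows" is a list of rows, each a list of 3 entries, a list of its own where there are three numbers: the shift along the tool's x, y, z in m, then the turn, a rotation vector about the tool's x, y, z in degrees, then the closure, from 0 (fully open) to 1 (shut). In form: [[[dx, dy, dz], [rx, ry, rz], claw], ...]. A call has 1 to 20 rows; each row is the pose to reach, as a shift and turn from the pose commanded when the call began, along the tool's axes at that moment; what a row does not reach only later rows make up. A row lasts 1/12 s, in which the tool goes at most 41.7 mm and 7.16 degrees, less where a joint would pass 70% of its speed; a pose out of reach is approached as far as the arm can. A call with a gripper value outside its range is refused whole. The fingers move at their own pace and stop on an object; "newtons" is the grip in N (left out, the last holds). Time passes only in rows, so rows that repeat a pose let the fingers close. It gives the time, the measured TCP pose, the force, the opening and the grip force at its end, in the units of the state.
- bot.state(): the state, without advancing time (a new reading comes with each control period).
- bot.get_image(name): name is "scene" or "top" or "wrist"; returns the picture (420x560x3 uint8, red, green, blue); there is no depth.
- bot.camera_info(name): a dict with "fovy" (degrees; the focal length in pixels is half the picture's height over the tangent of half this angle, whatever the lens; pixels are square), "cx", "cy" (the principal point, pixels), "xyz" and "attitude" of the camera in the world. Camera axes: x right, y down, z forward; pixel columns grow to the right and rows downward; lengths in m; the calibration is good to about 2 mm. A picture is of the moment at which its call begins: read the wrist's pose just before it. camera_info takes no time and is no camera call; for the wrist camera it gives the pose at the moment of the call.
- bot.hand_in(): hands the job in; it is judged then, once.
The state is a dict: "time_s": time; "qpos": joint angles; "qd": joint speeds; "tau": joint torques, N m; "tcp_pos": TCP position; "tool_rot": TCP orientation; "force": force on the tool from outside, world axes, zero at the start; "moment": the same for the moment, N m; "grip_width": finger opening in m; "gripper_force": force on a finger pad.
Only numpy, scipy, OpenCV 4.12 (cv2) and the standard library are available. Lean on these libraries where they do the work, as an engineer would, in place of code of your own. Each camera call takes 0.05 s, during which the arm holds its last target. There are 200 camera calls.

## Working session

There is one attempt and no reset: what is moved stays moved. The work goes in short steps, Python scripts to look and compute and a tool call to move; the robot and the scene stay as the last step left them, time stands still between calls to the robot, and variables do not carry over. Pictures are saved under pics/ and viewed, at most 10 in all, crops included, and the job is handed in when it is done.

Besides the shell and the picture viewer there is one more tool, called after ">>>" by a JSON object that holds its "op" and its "data", one argument or row to a line. carry_out: Moves the arm, as the interface text tells. Its arguments: {"type":"object","properties":{"rows":{"type":"array"},"newtons":{"type":"number"}},"required":["rows"]}

```bash
mkdir -p pics; python3 - <<'E'
from cell import bot
import cv2
for n in("top","scene"):
    im=bot.get_image(n);cv2.imwrite(f"pics/{n}0.png",im[:,:,::-1]);print(n,bot.camera_info(n))
s=bot.state();print(s)
E
```

```text
top {'fovy': 55.24458454697456, 'cx': 277.1032950944681, 'cy': 213.28889309141348, 'xyz': array([0.34164942, 0.05763932, 1.12297624]), 'attitude': array([-2.94411594,  0.00973854, -1.54778352])}
scene {'fovy': 55.081632721430736, 'cx': 275.49411812421823, 'cy': 205.5171268849527, 'xyz': array([-0.26358833, -0.3602988 ,  0.68869601]), 'attitude': array([-2.15327036,  0.00932852, -1.08891637])}
{'time_s': 0.1, 'qpos': array([ 1.18060385e+00,  2.77063487e-01, -2.77309332e-02,  1.26799649e+00,
        4.37113240e-05,  1.46739562e+00]), 'qd': array([-0.00132739, -0.00283087,  0.00292796,  0.00082887,  0.00070102,
       -0.0016671 ]), 'tau': array([-5.22753708e-04, -4.46708214e+01,  2.96128356e+01,  8.51194403e-03,
       -1.70239291e-04, -1.14454161e-05]), 'tcp_pos': array([0.17652957, 0.59882678, 0.23027348]), 'tool_rot': array([-3.13961324e+00, -2.49351443e-04,  2.85480059e+00]), 'force': array([-1.27380299,  0.33286793, -0.30044001]), 'moment': array([-0.05743787, -0.02820608,  0.00808442]), 'gripper_force': 0.0, 'grip_width': 0.08523043300218129}
```

View pics/top0.png

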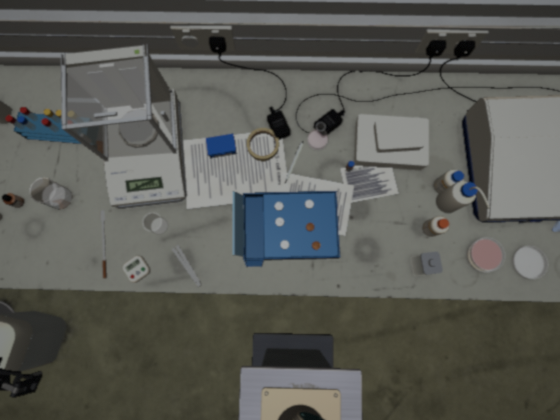

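View pics/scene0.png

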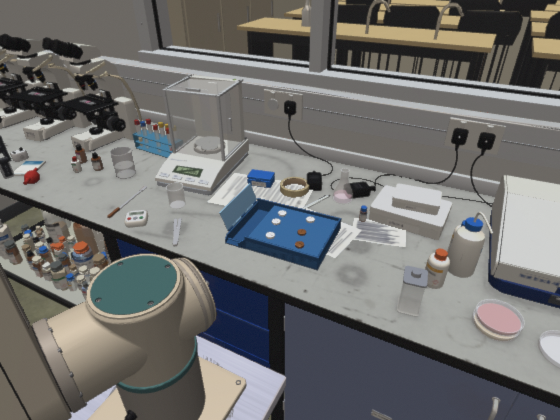

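The top view shows the tray at about cols 235-340, rows 190-263, with the trough and raised cover on its left (+y world). The whites are near (280,206), (309,204), (279,222) and (285,244), the browns near (310,227) and (316,245). I'll enlarge it.

```bash
python3 - <<'E'
import cv2
im=cv2.imread("pics/top0.png")[180:275,222:354]
im=cv2.resize(im,None,fx=6,fy=6,interpolation=cv2.INTER_CUBIC)
im=cv2.convertScaleAbs(im,alpha=1.5)
for i in range(0,132,10):
    cv2.putText(im,str(222+i),(i*6,10),0,.35,(0,255,255),1); cv2.line(im,(i*6+3,12),(i*6+3,18),(0,255,255),1)
for j in range(0,95,10):
    cv2.putText(im,str(180+j),(0,j*6+6),0,.35,(0,255,255),1)
cv2.imwrite("pics/c1.png",im)
E
```

```text
(no output)
```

View pics/c1.png

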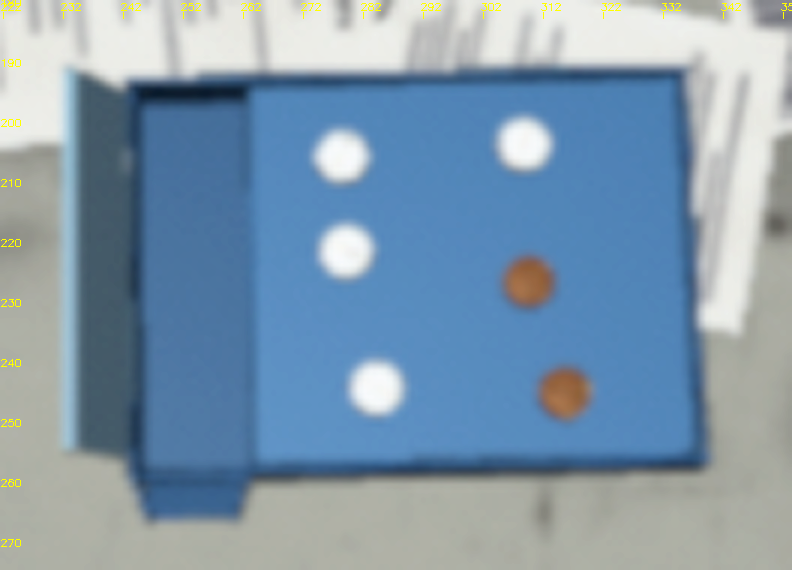

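The crop (pixel = 222+X/6, 180+Y/6) shows these points:

| Item | Crop positions (X,Y) |
|---|---|
| White tablets | A(342,156), B(525,144), C(347,251), D(377,388) |
| Brown tablets | (529,282), (565,393) |
| Rim corners | (683,72), (706,465), (131,82), (130,472) |
| Trough edge | X≈250 |
| Cover free edge | X≈70, rows 68 to 450 |

The spout is at the bottom, so tray +x is about world +x.

```bash
cat >h.py <<'E'
import numpy as np
from scipy.spatial.transform import Rotation as R
from scipy.optimize import least_squares
from cell import bot
def ray(ci,uv,z,h=420):
    f=h/2/np.tan(np.radians(ci["fovy"]/2))
    d=R.from_euler("xyz",ci["attitude"]).apply([(uv[0]-ci["cx"])/f,(uv[1]-ci["cy"])/f,1])
    c=np.array(ci["xyz"]);return c+d*(z-c[2])/d[2]
E
python3 - <<'E'
from h import *
ci=bot.camera_info("top")
P=lambda X,Y,z:ray(ci,(222+X/6-.4,180+Y/6-.4),z)[:2]
# tray corners in tray frame: rim tops; trough edge ends at deck
obs=[(P(683,72,.044),(.093,-.131)),(P(706,465,.044),(-.093,-.131)),(P(131,82,.044),(.093,.131)),(P(130,472,.044),(-.093,.131)),(P(249,85,.034),(.088,.075)),(P(254,462,.034),(-.088,.075))]
def T(p,q):
    c,s=np.cos(p[2]),np.sin(p[2]);return np.array([p[0]+c*q[0]-s*q[1],p[1]+s*q[0]+c*q[1]])
r=least_squares(lambda p:np.concatenate([T(p,q)-o for o,q in obs]),[.4,.05,0]);p=r.x
print(p,np.degrees(p[2]),(r.fun*1000).round(1))
c,s=np.cos(p[2]),np.sin(p[2])
for n,a in dict(A=(342,156),B=(525,144),C=(347,251),D=(377,388),b1=(529,282),b2=(565,393)).items():
    w=P(*a,.04);d=w-p[:2];print(n,w.round(4),'tray',(np.array([c*d[0]+s*d[1],-s*d[0]+c*d[1]])*1000).round(1))
for z in(.07,.08,.09,.097):
  for a in((70,68),(70,450)):
    d=P(*a,z)-p[:2];print(z,(np.array([c*d[0]+s*d[1],-s*d[0]+c*d[1]])*1000).round(1))
E
```

```text
[0.52759625 0.03595073 0.037561  ] 2.1520868688268897 [ 3.6 -4.6 -1.5 -2.3  3.7  2.6 -2.5  2.3 -1.3  0.5 -2.   1.4]
A [0.5798 0.0695] tray [53.4 31.6]
B [ 0.5872 -0.0146] tray [ 57.7 -52.8]
C [0.5354 0.0663] tray [ 9. 30.]
D [0.4729 0.0513] tray [-54.1  17.4]
b1 [ 0.5229 -0.0169] tray [ -6.7 -52.6]
b2 [ 0.4725 -0.0335] tray [-57.7 -67.3]
0.07 [ 89.5 153.7]
0.07 [-82.9 152.5]
0.08 [ 86.9 152.5]
0.08 [-83.8 151.3]
0.09 [ 84.3 151.3]
0.09 [-84.8 150.2]
0.097 [ 82.5 150.5]
0.097 [-85.5 149.3]
```

```bash
cat >>h.py <<'E'
p=[0.5276,0.0360,0.0376]
def tray2w(x,y,z):
    c,s=np.cos(p[2]),np.sin(p[2]);return np.array([p[0]+(c*x-s*y)/1e3,p[1]+(s*x+c*y)/1e3,z/1e3])
def w2tray(w):
    c,s=np.cos(p[2]),np.sin(p[2]);d=np.array(w)-[p[0],p[1],0];return np.array([c*d[0]+s*d[1],-s*d[0]+c*d[1],d[2]])*1e3
def go(*t):
    s=bot.state();r=R.from_euler("xyz",s["tool_rot"])
    print("tray",t,"shift mm",(r.inv().apply(tray2w(*t)-s["tcp_pos"])*1e3).round(1),"turn",np.degrees((r.inv()*R.from_euler("xyz",[np.pi,0,p[2]+np.pi/2])).as_rotvec()).round(2))
def where():
    s=bot.state();print(s["time_s"],"tcp tray",w2tray(s["tcp_pos"]).round(1),"F",s["force"].round(1),"w",s["grip_width"])
E
python3 -c "
from h import *
where();go(53,2,200)"
```

```text
0.1 tcp tray [-329.7  575.6  230.3] F [-1.3  0.3 -0.3] w 0.08523043300218129
tray (53, 2, 200) shift mm [-545.5 -421.7   31. ] turn [-1.100e-01  6.000e-02  7.141e+01]
```

>>> {"op": "carry_out", "data": {
  "rows": [
    [[-0.5455,-0.4217,0.01],[0,0,71.4],0.82],
    [[-0.5455,-0.4217,0.01],[0,0,71.4],0.82],
    [[-0.5455,-0.4217,0.01],[0,0,71.4],0.82],
    [[-0.5455,-0.4217,0.01],[0,0,71.4],0.82],
    [[-0.5455,-0.4217,0.01],[0,0,71.4],0.82],
    [[-0.5455,-0.4217,0.01],[0,0,71.4],0.82],
    [[-0.5455,-0.4217,0.01],[0,0,71.4],0.82],
    [[-0.5455,-0.4217,0.01],[0,0,71.4],0.82],
    [[-0.5455,-0.4217,0.01],[0,0,71.4],0.82],
    [[-0.5455,-0.4217,0.01],[0,0,71.4],0.82],
    [[-0.5455,-0.4217,0.01],[0,0,71.4],0.82],
    [[-0.5455,-0.4217,0.01],[0,0,71.4],0.82],
    [[-0.5455,-0.4217,0.01],[0,0,71.4],0.82],
    [[-0.5455,-0.4217,0.01],[0,0,71.4],0.82],
    [[-0.5455,-0.4217,0.01],[0,0,71.4],0.82],
    [[-0.5455,-0.4217,0.01],[0,0,71.4],0.82],
    [[-0.5455,-0.4217,0.01],[0,0,71.4],0.82],
    [[-0.5455,-0.4217,0.01],[0,0,71.4],0.82],
    [[-0.5455,-0.4217,0.01],[0,0,71.4],0.82]
  ]
}}

```text
time_s: 1.68
tcp_pos: [0.5808, 0.0396, 0.2205]
tool_rot: [-3.14, -0.001, 1.606]
force: [-0.5, 0.0, -0.4]
grip_width: 0.0152
gripper_force: 0.0
```

```bash
python3 - <<'E'
from h import *;import cv2
where();ci=bot.camera_info("wrist");im=bot.get_image("wrist")
cv2.imwrite("pics/w1.png",cv2.convertScaleAbs(im[:,:,::-1],alpha=1.3));print(ci)
go(53,2,36)
import pickle;pickle.dump(ci,open("w1.pkl","wb"))
E
```

```text
1.6833 tcp tray [ 53.3   1.6 220.5] F [-0.5  0.  -0.4] w 0.01522074308979448
{'fovy': 71.33208882133329, 'cx': 277.6946331033252, 'cy': 209.86826648376234, 'xyz': array([0.57760567, 0.11788011, 0.36326659]), 'attitude': array([2.83343426e+00, 2.45070036e-03, 3.44698848e-02])}
tray (53, 2, 36) shift mm [ -0.7   0.7 184.6] turn [-0.11 -0.04 -0.04]
```

View pics/w1.png

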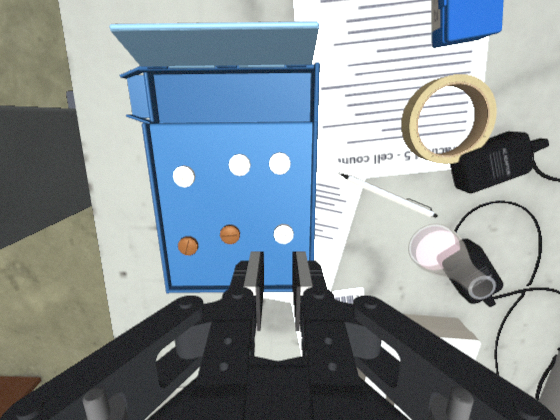

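The wrist view shows white D(183,176), C(239,165), A(280,163) and B(284,234), and brown b1(230,234) and b2(188,246). The deck's edge runs from (152,123) to (312,123), and the fingers are centred at column 278.

```bash
python3 - <<'E'
from h import *;import pickle
ci=pickle.load(open("w1.pkl","rb"))
for n,uv,z in(("D",(183,176),.04),("C",(239,165),.04),("A",(280,163),.04),("B",(284,234),.04),("b1",(230,234),.04),("b2",(188,246),.04),("eL",(152,123),.034),("eR",(312,123),.034),("c-+",(319,66),.044),("c+-",(314,291),.044),("c--",(166,291),.044)):
    print(n,w2tray(ray(ci,uv,z)).round(1))
E
```

```text
D [-53.9  17.1  40. ]
C [ 9.3 29.2 40. ]
A [54.6 31.3 40. ]
B [ 59.3 -53.1  40. ]
b1 [ -5. -53.  40.]
b2 [-56.5 -68.5  40. ]
eL [-83.5  73.9  34. ]
eR [89.2 73.4 34. ]
c-+ [ 93.3 127.7  44. ]
c+- [  97.2 -128.7   44. ]
c-- [ -88.8 -128.4   44. ]
```

>>> {"op": "carry_out", "data": {
  "rows": [
    [[0,0.001,0.04],[0,0,0],0.82],
    [[0,0.001,0.08],[0,0,0],0.82],
    [[0,0.001,0.12],[0,0,0],0.82],
    [[0,0.001,0.155],[0,0,0],0.82],
    [[0,0.001,0.17],[0,0,0],0.82],
    [[0,0.001,0.18],[0,0,0],0.82],
    [[0,0.001,0.184],[0,0,0],0.82],
    [[0,0.001,0.184],[0,0,0],0.82]
  ]
}}

```text
time_s: 2.4
tcp_pos: [0.5812, 0.0416, 0.0372]
tool_rot: [-3.141, -0.0, 1.61]
force: [0.1, -1.0, -0.3]
grip_width: 0.0154
gripper_force: 0.0
```

```bash
python3 - <<'E'
from h import *;import cv2
where();im=bot.get_image("wrist");cv2.imwrite("pics/w2.png",cv2.convertScaleAbs(im[:,:,::-1],alpha=1.3))
go(54,70,36)
E
```

```text
2.4 tcp tray [53.8  3.6 37.2] F [ 0.1 -1.  -0.3] w 0.015430156260299715
tray (54, 70, 36) shift mm [66.7 -0.8  2.3] turn [0.08 0.   0.07]
```

View pics/w2.png

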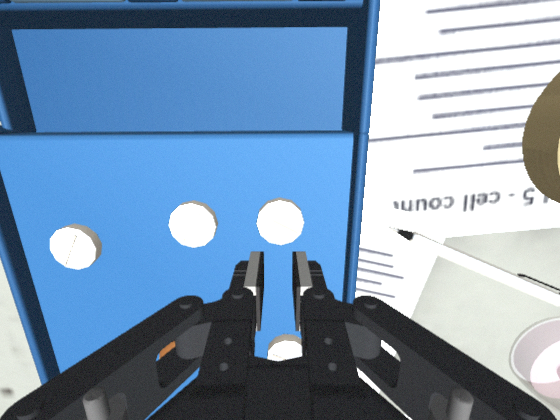

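>>> {"op": "carry_out", "data": {
  "rows": [
    [[0.006,0.0005,0.001],[0,0,0],0.82],
    [[0.012,0.0005,0.001],[0,0,0],0.82],
    [[0.018,0.0005,0.001],[0,0,0],0.82],
    [[0.024,0.0005,0.001],[0,0,0],0.82],
    [[0.03,0.0005,0.001],[0,0,0],0.82],
    [[0.036,0.0005,0.001],[0,0,0],0.82],
    [[0.042,0.0005,0.001],[0,0,0],0.82],
    [[0.048,0.0005,0.001],[0,0,0],0.82],
    [[0.054,0.0005,0.001],[0,0,0],0.82],
    [[0.06,0.0005,0.001],[0,0,0],0.82],
    [[0.066,0.0005,0.001],[0,0,0],0.82],
    [[0.066,0.0005,0.001],[0,0,0],0.82],
    [[0.055,0,-0.03],[0,0,0],0.82],
    [[0.02,-0.02,-0.03],[0,0,0],0.82],
    [[-0.003,-0.0445,-0.03],[0,0,0],0.82],
    [[-0.003,-0.0445,-0.03],[0,0,0],0.82],
    [[-0.003,-0.0445,0],[0,0,0],0.82],
    [[-0.003,-0.0445,0.001],[0,0,0],0.82],
    [[-0.003,-0.0445,0.001],[0,0,0],0.82]
  ]
}}

```text
time_s: 4.03
tcp_pos: [0.5364, 0.036, 0.0357]
tool_rot: [-3.139, -0.0, 1.608]
force: [-1.1, -0.1, -0.1]
grip_width: 0.0153
gripper_force: 0.0
```

```bash
python3 - <<'E'
from h import *;import cv2
where();im=bot.get_image("wrist");cv2.imwrite("pics/w3.png",cv2.convertScaleAbs(im[:,:,::-1],alpha=1.3))
go(9.3,70,36)
E
```

```text
4.0333 tcp tray [ 8.8 -0.3 35.7] F [-1.1 -0.1 -0.1] w 0.015251914145245817
tray (9.3, 70, 36) shift mm [70.2  0.2  0.2] turn [-0.12 -0.01  0.01]
```

View pics/w3.png

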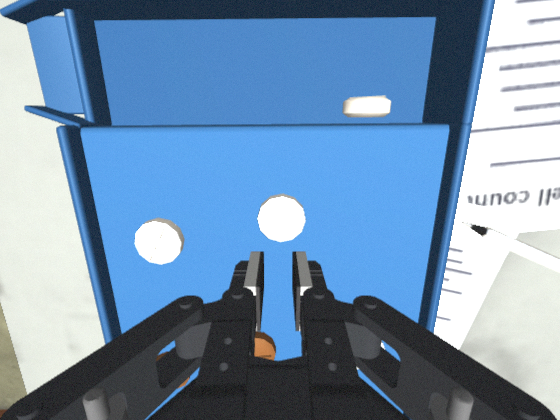

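A stands in the trough at (366,105), edge-on against the wall. C is centred between the fingers at (282,218), so I'll push it next.

>>> {"op": "carry_out", "data": {
  "rows": [
    [[0.009,0.0005,0],[0,0,0],0.82],
    [[0.018,0.0005,0],[0,0,0],0.82],
    [[0.027,0.0005,0],[0,0,0],0.82],
    [[0.036,0.0005,0],[0,0,0],0.82],
    [[0.045,0.0005,0],[0,0,0],0.82],
    [[0.055,0.0005,0],[0,0,0],0.82],
    [[0.065,0.0005,0],[0,0,0],0.82],
    [[0.072,0.0005,0],[0,0,0],0.82],
    [[0.072,0.0005,0],[0,0,0],0.82],
    [[0.055,0,-0.03],[0,0,0],0.82],
    [[0.03,-0.03,-0.03],[0,0,0],0.82],
    [[-0.01,-0.0628,-0.03],[0,0,0],0.82],
    [[-0.01,-0.0628,-0.03],[0,0,0],0.82],
    [[-0.01,-0.0628,-0.03],[0,0,0],0.82],
    [[-0.01,-0.0628,-0.005],[0,0,0],0.82],
    [[-0.01,-0.0628,0],[0,0,0],0.82],
    [[-0.01,-0.0628,0],[0,0,0],0.82]
  ]
}}

```text
time_s: 5.5
tcp_pos: [0.4747, 0.024, 0.0353]
tool_rot: [-3.14, -0.0, 1.609]
force: [-0.8, -0.4, 0.0]
grip_width: 0.0158
gripper_force: 0.0
```

```bash
python3 - <<'E'
from h import *;import cv2
where();im=bot.get_image("wrist");cv2.imwrite("pics/w4.png",cv2.convertScaleAbs(im[:,:,::-1],alpha=1.3))
go(-54,70,36)
E
```

```text
5.5 tcp tray [-53.3 -10.   35.3] F [-0.8 -0.4  0. ] w 0.0157917438732041
tray (-54, 70, 36) shift mm [79.9 -1.  -0. ] turn [-0.08 -0.02  0.04]
```

View pics/w4.png

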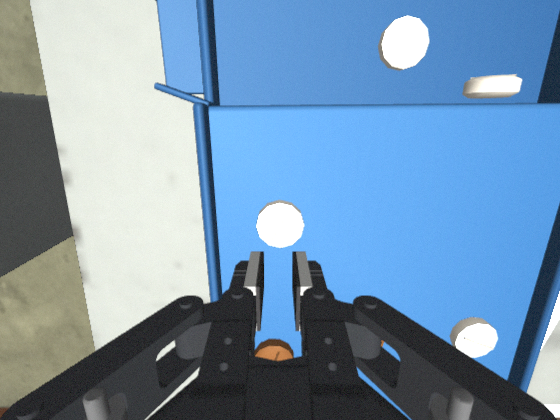

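C lies in the trough at (404,42), and D is centred between the fingers at (280,224). I'll push D, then move behind B.

>>> {"op": "carry_out", "data": {
  "rows": [
    [[0.01,-0.0005,0],[0,0,0],0.82],
    [[0.02,-0.0005,0],[0,0,0],0.82],
    [[0.03,-0.0005,0],[0,0,0],0.82],
    [[0.04,-0.0005,0],[0,0,0],0.82],
    [[0.05,-0.0005,0],[0,0,0],0.82],
    [[0.06,-0.0005,0],[0,0,0],0.82],
    [[0.07,-0.0005,0],[0,0,0],0.82],
    [[0.081,-0.0005,0],[0,0,0],0.82],
    [[0.081,-0.0005,0],[0,0,0],0.82],
    [[0.07,0,-0.035],[0,0,0],0.82],
    [[-0.074,0.1125,-0.035],[0,0,0],0.82],
    [[-0.074,0.1125,-0.035],[0,0,0],0.82],
    [[-0.074,0.1125,-0.035],[0,0,0],0.82],
    [[-0.074,0.1125,-0.035],[0,0,0],0.82],
    [[-0.074,0.1125,-0.035],[0,0,0],0.82],
    [[-0.074,0.1125,-0.035],[0,0,0],0.82],
    [[-0.074,0.1125,-0.005],[0,0,0],0.82],
    [[-0.074,0.1125,0],[0,0,0],0.82],
    [[-0.074,0.1125,0],[0,0,0],0.82]
  ]
}}

```text
time_s: 7.13
tcp_pos: [0.5883, -0.0453, 0.0352]
tool_rot: [-3.138, -0.001, 1.609]
force: [0.3, -0.3, -0.4]
grip_width: 0.0153
gripper_force: 0.0
```

```bash
python3 - <<'E'
from h import *;import cv2
where();im=bot.get_image("wrist");cv2.imwrite("pics/w5.png",cv2.convertScaleAbs(im[:,:,::-1],alpha=1.3))
go(34,70,36)
E
```

```text
7.1333 tcp tray [ 57.6 -83.6  35.2] F [ 0.3 -0.3 -0.4] w 0.01525111262788301
tray (34, 70, 36) shift mm [153.3 -23.5  -0.2] turn [-0.19 -0.05  0.05]
```

View pics/w5.png

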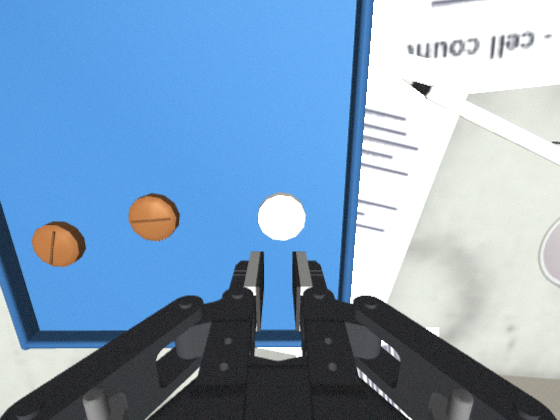

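B is centred at (282,216) and both browns are untouched at (153,217) and (58,245). I'll push B with a slight drift so it lands between A and C.

>>> {"op": "carry_out", "data": {
  "rows": [
    [[0.01,0.0005,0],[0,0,0],0.82],
    [[0.02,0.0005,0],[0,0,0],0.82],
    [[0.03,-0.001,0],[0,0,0],0.82],
    [[0.04,-0.003,0],[0,0,0],0.82],
    [[0.05,-0.006,0],[0,0,0],0.82],
    [[0.06,-0.009,0],[0,0,0],0.82],
    [[0.07,-0.012,0],[0,0,0],0.82],
    [[0.08,-0.015,0],[0,0,0],0.82],
    [[0.09,-0.018,0],[0,0,0],0.82],
    [[0.1,-0.021,0],[0,0,0],0.82],
    [[0.11,-0.024,0],[0,0,0],0.82],
    [[0.12,-0.025,0],[0,0,0],0.82],
    [[0.13,-0.025,0],[0,0,0],0.82],
    [[0.142,-0.025,0],[0,0,0],0.82],
    [[0.155,-0.025,0],[0,0,0],0.82],
    [[0.155,-0.025,0],[0,0,0],0.82],
    [[0.135,-0.025,-0.035],[0,0,0],0.82],
    [[0.1,-0.035,-0.07],[0,0,0],0.82],
    [[0.1,-0.05,-0.11],[0,0,0],1],
    [[0.1,-0.058,-0.14],[0,0,0],1]
  ]
}}

```text
time_s: 8.85
tcp_pos: [0.5274, 0.0502, 0.1772]
tool_rot: [-3.14, 0.001, 1.606]
force: [-0.3, 0.8, -0.3]
grip_width: 0.0001
gripper_force: 0.0
```

```bash
python3 - <<'E'
from h import *;import cv2
where();im=bot.get_image("wrist");cv2.imwrite("pics/w6.png",cv2.convertScaleAbs(im[:,:,::-1],alpha=1.3))
print(bot.camera_info("wrist"))
go(0,195,175);go(0,175,75)
E
```

```text
8.85 tcp tray [  0.3  14.2 177.2] F [-0.3  0.8 -0.3] w 0.00010267955183088906
{'fovy': 71.33208882133329, 'cx': 277.6946331033252, 'cy': 209.86826648376234, 'xyz': array([0.52564109, 0.12917528, 0.32822452]), 'attitude': array([ 2.8317947 , -0.008502  ,  0.03558444])}
tray (0, 195, 175) shift mm [180.5  -3.7  10.3] turn [ 0.53  0.07 -0.07]
tray (0, 175, 75) shift mm [160.6  -4.6 110.4] turn [ 0.53  0.07 -0.07]
```

View pics/w6.png

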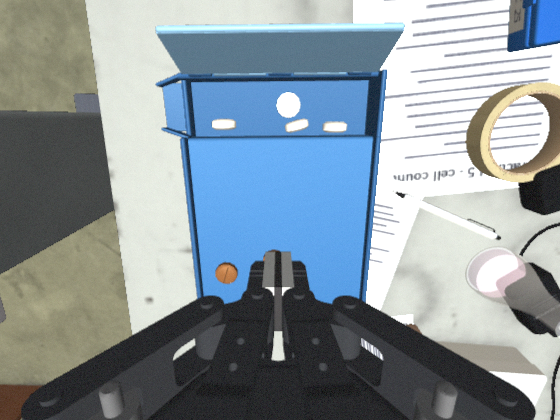

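All four whites lie in the trough at (223,124), (297,124), (335,127) and (288,104). Next I'll take the shut fingers over behind the cover.

>>> {"op": "carry_out", "data": {
  "rows": [
    [[0.04,-0.001,0],[0,0,0],1],
    [[0.08,-0.001,0],[0,0,0],1],
    [[0.12,-0.001,0],[0,0,0],1],
    [[0.16,-0.001,0],[0,0,0],1],
    [[0.168,-0.001,0],[0,0,0],1],
    [[0.168,-0.001,0],[0,0,0],1],
    [[0.168,-0.001,0.04],[0,0,0],1],
    [[0.168,-0.001,0.08],[0,0,0],1],
    [[0.168,-0.001,0.095],[0,0,0],1],
    [[0.168,-0.001,0.097],[0,0,0],1],
    [[0.168,-0.001,0.097],[0,0,0],1]
  ]
}}

```text
time_s: 9.82
tcp_pos: [0.5201, 0.2179, 0.078]
tool_rot: [-3.138, 0.001, 1.607]
force: [-0.2, 1.0, -0.1]
grip_width: -0.0002
gripper_force: 0.0
```

```bash
python3 - <<'E'
from h import *
where()
for t in((161,82),(150,83),(134.5,83),(120,77.5),(110.7,70.3),(103.5,61),(99,50),(97.7,42.4),(97.5,38)):go(0,*t)
E
```

```text
9.8167 tcp tray [ -0.6 182.1  78. ] F [-0.2  1.  -0.1] w -0.00017248128637773385
tray (0, 161, 82) shift mm [-21.1   0.7  -4. ] turn [-0.18  0.08 -0.07]
tray (0, 150, 83) shift mm [-32.1   0.7  -5. ] turn [-0.18  0.08 -0.07]
tray (0, 134.5, 83) shift mm [-47.6   0.7  -4.9] turn [-0.18  0.08 -0.07]
tray (0, 120, 77.5) shift mm [-62.1   0.7   0.6] turn [-0.18  0.08 -0.07]
tray (0, 110.7, 70.3) shift mm [-71.4   0.8   7.8] turn [-0.18  0.08 -0.07]
tray (0, 103.5, 61) shift mm [-78.6   0.8  17.1] turn [-0.18  0.08 -0.07]
tray (0, 99, 50) shift mm [-83.1   0.8  28.1] turn [-0.18  0.08 -0.07]
tray (0, 97.7, 42.4) shift mm [-84.3   0.9  35.7] turn [-0.18  0.08 -0.07]
tray (0, 97.5, 38) shift mm [-84.5   0.9  40.1] turn [-0.18  0.08 -0.07]
```

>>> {"op": "carry_out", "data": {
  "rows": [
    [[-0.012,0,-0.004],[0,0,0],1],
    [[-0.021,0,-0.004],[0,0,0],1],
    [[-0.027,0,-0.005],[0,0,0],1],
    [[-0.033,0,-0.005],[0,0,0],1],
    [[-0.04,0,-0.005],[0,0,0],1],
    [[-0.047,0,-0.005],[0,0,0],1],
    [[-0.055,0,-0.003],[0,0,0],1],
    [[-0.062,0,0],[0,0,0],1],
    [[-0.067,0,0.004],[0,0,0],1],
    [[-0.0715,0,0.008],[0,0,0],1],
    [[-0.0755,0,0.0125],[0,0,0],1],
    [[-0.0785,0,0.017],[0,0,0],1],
    [[-0.081,0,0.0225],[0,0,0],1],
    [[-0.083,0,0.028],[0,0,0],1],
    [[-0.084,0,0.034],[0,0,0],1],
    [[-0.0845,0,0.038],[0,0,0],1],
    [[-0.0845,0,0.04],[0,0,0],1],
    [[-0.0845,0,0.041],[0,0,0],1],
    [[-0.0845,0,0.041],[0,0,0],1]
  ]
}}

```text
time_s: 11.4
tcp_pos: [0.524, 0.1352, 0.038]
tool_rot: [-3.141, -0.0, 1.609]
force: [0.2, 0.0, -0.1]
grip_width: 0.0003
gripper_force: 0.0
```

```bash
python3 - <<'E'
from h import *
where()
E
```

```text
11.4 tcp tray [ 0.1 99.3 38. ] F [ 0.2  0.  -0.1] w 0.0002567559004785566
```

>>> {"op": "carry_out", "data": {
  "rows": [
    [[-0.005,0,0.001],[0,0,0],1],
    [[-0.005,0,0.002],[0,0,0],1],
    [[-0.005,0,0.003],[0,0,0],1],
    [[-0.005,0,0.003],[0,0,0],1]
  ]
}}

```text
time_s: 11.73
tcp_pos: [0.5249, 0.1302, 0.0374]
tool_rot: [3.141, -0.001, 1.609]
force: [-4.4, 1.1, 13.1]
grip_width: 0.0
gripper_force: 6.3
```

Pressing gives 13 N upward at z = 37.4 mm, which is the shut height. I'll lift clear and check.

>>> {"op": "carry_out", "data": {
  "rows": [
    [[0,0,-0.03],[0,0,0],1],
    [[0,0,-0.07],[0,0,0],1],
    [[0,0,-0.11],[0,0,0],1],
    [[-0.04,0,-0.15],[0,0,0],1],
    [[-0.08,0,-0.17],[0,0,0],1],
    [[-0.1,0,-0.17],[0,0,0],1],
    [[-0.1,0,-0.17],[0,0,0],1]
  ]
}}

```text
time_s: 12.32
tcp_pos: [0.5312, 0.0252, 0.2094]
tool_rot: [3.134, 0.004, 1.603]
force: [0.5, -0.0, 0.3]
grip_width: -0.0001
gripper_force: 0.0
```

```bash
python3 - <<'E'
from h import *;import cv2
where();im=bot.get_image("wrist");cv2.imwrite("pics/w7.png",cv2.convertScaleAbs(im[:,:,::-1],alpha=1.3))
E
```

```text
12.3167 tcp tray [  3.2 -10.9 209.4] F [ 0.5 -0.   0.3] w -9.649457115599841e-05
```

View pics/w7.png

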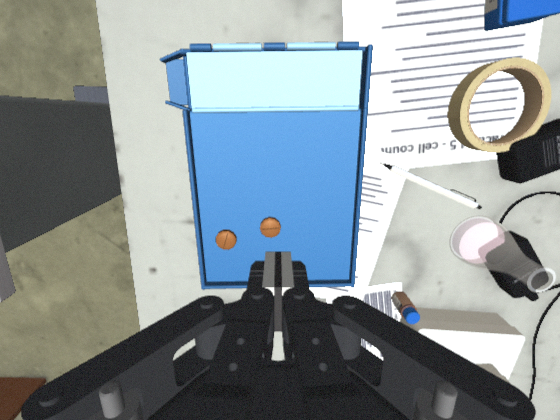

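The cover lies level over the trough (rows 50 to 110), and only the two browns remain on the deck, at (227,240) and (270,227).

```bash
python3 -c "
from cell import bot
print(bot.hand_in())"
```

```text
the job is handed in; nothing more can be done
None
```

I swept the four white tablets into the trough, left the two brown ones on the deck, pushed the cover shut, and handed the job in at about 12 s; no verdict came back.

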